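# Release the index head and hold its index pin out

### The job

Unlock the index head on the bench so that a colleague can turn its plate: first swing the clamp lever outward, away from the plate, to its stop, then grip the knob of the sprung index pin, pull it straight up as far as it goes and keep holding it there - the program finishes while the gripper is still holding the pin fully out. Leave the brass weight standing on the plate and the tools lying around as they are.

Things in the scene. Friction and masses are not known exactly. Their poses are not given: they have to be found in the camera images.
- index_head: Index head, screwed down: aluminium base 140 x 205 x 16 mm, round steel index plate (diameter 110 mm, ring of dark holes, top 40 mm above the bench), beside it a grey bracket with the index pin. Origin: on the bench under its middle; x to the back, y to the clamp lever's side, z up. In this frame, mm: plate axis (15, 15), pin axis (15, -27), lever hinge (30, 95).
- pin_knob_center (a point): Centre of the upright black ribbed knob on the index pin: diameter 26 mm, height 26 mm (13 mm above and below the point). Pin seated: point 107 mm above the bench. Below it a steel housing, diameter 22 mm (collar 30 mm), top 90 mm above the bench; nothing else within 60 mm beside the knob at its own height. Moves up with the pin.
- index_pin (a joint): How far the index pin is pulled up, in m: 0 = seated in its plate hole (8 mm deep), 0.020 = fully out at the stop. A spring pulls it back, about 4 N at 0 and 9 N at the stop; it snaps back when let go.
- clamp_lever (a joint): Angle of the clamp lever, rad: about 0 to 0.3 = clamped (the lever points to the front of the head, -x of the head), 1.4 = released at the stop (points outward to +y of the head, away from the plate). It grows clockwise seen from above. Moderate friction, about 2 N at the grip; stays where it is left.
- lever_grip (a point): Centre of the upright black cylindrical grip at the free end of the clamp lever: diameter 18 mm, height 36 mm, from 47 to 83 mm above the bench; 70 mm from the hinge axis. The lever's flat arm under it lies 40 to 48 mm above the bench.
- clamp_hinge (a point): Point on the vertical hinge axis of the clamp lever, at the height of the grip's centre (65 mm above the bench; the lever's hub below it ends at 54 mm).
- brass_weight: Slotted brass weight, diameter 32 mm, height 14 mm, standing loose in the middle of the index plate; origin at the centre of its underside. To be left alone.
- stopwatch: White stopwatch 76 x 53 x 14 mm lying on the bench; bystander.
- spirit_level: Small spirit level 80 x 14 x 14 mm lying on the bench in front of the head; bystander.
- screwdriver: Slotted screwdriver 178 mm long, 24 mm high, lying on the bench beside the bracket; bystander.

How it is judged (in metres and radians):
On the way, in this order (a step that is already met when the one before it is completed fails the run):
1. the clamp lever is swung out to its stop (value of joint clamp_lever above 1.2 rad), for 0.2 s.
2. the gripper pulls the index pin fully up (value of joint index_pin above 0.017 m and contact force between the fingers and index_pin above 2 N), for 0.3 s.
At the end, for the whole second after the job is handed in: The clamp lever stands at more than 1.2 rad (stop 1.4), the index pin is held still by the fingers on its knob (more than 2 N), pulled up more than 17 mm of its 20 mm (all of step 2 and value of joint clamp_lever above 1.2 rad and velocity of joint index_pin between -0.01 and 0.01 m/s); the arm keeps its last pose, push and grip.
It fails at once if the brass weight on the plate is shifted more than 15 mm or tipped (distance of brass_weight from where it was at the start of the episode above 0.015 m or angle between brass_weight's own z axis and vertical above 0.3 rad).
It fails at once if a thing lying around is moved more than 25 mm (distance of any of stopwatch, spirit_level, screwdriver from where it was at the start of the episode above 0.025 m).
It also fails if it takes over 45 s, if anything falls off the work surface, if the arm or the gripper's body presses on something with over 40 N, if the wrist force passes 120 N, or if a joint passes its speed limit or range.

### The arm

A 6-joint arm with a two-finger parallel gripper is mounted at the origin on a cart in front of the work surface, level with it; the furniture and walls round the work are solid. World frame = base frame: x ahead of the robot, y to its left, z up, the work surface at z = 0. Lengths are in mm, angles in rad, forces in N, time in s.
With the tool pointing down it reaches from about 350 to 975 mm from the base axis. Payload 7.1 kg.
Tool frame: the origin (TCP) lies at the very end of the fingers, on their centre line; the grasp point (between the pads) lies 19 mm behind it; x points along the fingers, y is the direction in which the jaws open and shut, and the axes are right-handed (so a half turn about x gives the same grasp; the last joint's range is limited). The gripper opens to 88 mm and grips with 3 to 60 N. Pads are 20 mm wide; open, the fingers measure 115 mm over their backs; the gripper's body (75 mm by 178 mm) begins 61 mm behind the grasp point.
Start: joints at [1.299, 0.423, 1.63, -0, 1.089, -0.019], TCP at [156.291, 605.126, 222.675] pointing down, gripper open.
Joint ranges: [-3, 3], [-0.9, 2.11], [0.09, 2.58], [-1.31, 4.45], [0.11, 2.69], [-2.54, 2.54]. Speed limits (rad/s): [2.39, 2.39, 3.01, 3.14, 3.14, 3.14].

### API

Orientations are given as a rotation vector (axis times angle).
In Python, from workcell import ctrl gives the robot as it stands. The module is installed in compiled form; this text tells all that it offers.
- The arm moves only by the tool carry_out, never from a script. Its argument "commands" is a list of rows, each a list of 6 numbers: the shift along the tool's x, y, z in m, then the turn, a rotation vector about the tool's x, y, z in degrees. In form: [[tx, ty, tz, rx, ry, rz], ...]. A call has 1 to 8 rows; each row shifts and turns the pose as measured when the row begins, along the tool's axes as they then stand; what a row does not reach is not made up. A row lasts 1/8 s, in which the tool goes at most 62.5 mm and 10.7 degrees, less where a joint would pass 70% of its speed; a pose out of reach is approached as far as the arm can. A call with a gripper value outside its range is refused whole. "grip" is the closure, from 0 (fully open) to 1 (shut), set as the call begins (left out, the last holds). The fingers move at their own pace and stop on an object; the grip force is fixed at half the most. Time passes only in rows, so rows that do not move let the fingers close. It gives the time, the measured TCP pose, the force and the opening at its end, in the units of the state.
- ctrl.get_obs(): the state, without advancing time (a new reading comes with each control period).
- ctrl.get_image(name): name is "scene" or "top"; returns a dict with "pixels" (420x560x3 uint8, blue, green, red), "intrinsics" (3x3 intrinsics, pixels), "rvec" (rotation vector, rad) and "tvec" (3), from world to camera coordinates, as OpenCV has them. Camera axes: x right, y down, z forward; pixel columns grow to the right and rows downward; lengths in mm; the calibration is good to about 2 mm. A picture is of the moment at which its call begins. There is no depth.
- ctrl.close_job(): hands the job in, once; it reports no verdict.
The state is a dict: "t": time; "qpos": joint angles; "qvel": joint speeds; "joint_torque": joint torques, N m; "ee_pos": TCP position; "orientation": TCP orientation; "ft_force": force on the tool from outside, world axes, zero at the start; "moment": the same for the moment, N m; "width": finger opening in mm.
Only numpy, scipy, OpenCV 4.12 (cv2) and the standard library are available. Lean on these libraries where they do the work, as an engineer would, in place of code of your own. Each camera call takes 0.05 s, during which the arm holds its last target. There are 200 camera calls.

## Working session

There is one attempt and no reset: what is moved stays moved. The work goes in short steps, Python scripts to look and compute and a tool call to move; the robot and the scene stay as the last step left them, time stands still between calls to the robot, and variables do not carry over. Pictures are saved under pics/ and viewed, about 8 in all and at most 12, crops included, and the job is handed in when it is done.

Besides the shell and the picture viewer there is one more tool, called as name([rows], argument=value, ...), one row to a line, values as JSON. carry_out: Moves the arm, as the interface text tells. Its arguments: {"type":"object","properties":{"commands":{"type":"array"},"grip":{"type":"number"}},"required":["commands"]}

```bash
mkdir -p pics; cat > h.py <<'E'
import numpy as np, cv2
from workcell import ctrl
def ray(im,uv):
    R=cv2.Rodrigues(np.array(im["rvec"],float))[0]; t=np.array(im["tvec"],float).ravel()
    d=R.T@np.linalg.inv(np.array(im["intrinsics"]))@np.array([uv[0],uv[1],1.]); return -R.T@t,d
def onplane(im,uv,z):
    c,d=ray(im,uv); return c+d*(z-c[2])/d[2]
def proj(im,P):
    return cv2.projectPoints(np.array(P,float).reshape(-1,3),np.array(im["rvec"],float),np.array(im["tvec"],float),np.array(im["intrinsics"],float),None)[0].reshape(-1,2)
E
python3 - <<'E'
from h import *
o=ctrl.get_obs(); print({k:np.round(v,3) for k,v in o.items()})
for n in("scene","top"):
    im=ctrl.get_image(n); cv2.imwrite(f"pics/{n}0.png",im["pixels"]); np.save(f"{n}0.npy",im,allow_pickle=True)
    print(n,np.round(ray(im,(280,210))[0]),np.round(onplane(im,(280,210),0)))
E
```

```text
{'t': np.float64(0.0), 'qpos': array([ 1.299,  0.424,  1.631,  0.   ,  1.089, -0.019]), 'qvel': array([0.   , 0.001, 0.   , 0.   , 0.001, 0.   ]), 'joint_torque': array([ 3.0000e-03, -5.4464e+01, -2.7366e+01,  6.5000e-02,  2.3000e-02,
       -0.0000e+00]), 'ee_pos': array([156.135, 604.618, 221.911]), 'orientation': array([ 0.197,  1.562, -0.2  ]), 'ft_force': array([0.198, 0.477, 0.796]), 'moment': array([-0.003, -0.009, -0.017]), 'width': np.float64(87.692)}
scene [-88. 348. 613.] [ 715. -124.    0.]
top [513. -29. 922.] [609. -26.   0.]
```

View pics/scene0.png

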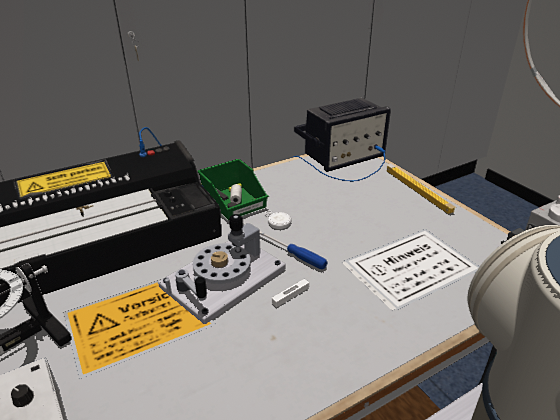

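View pics/top0.png

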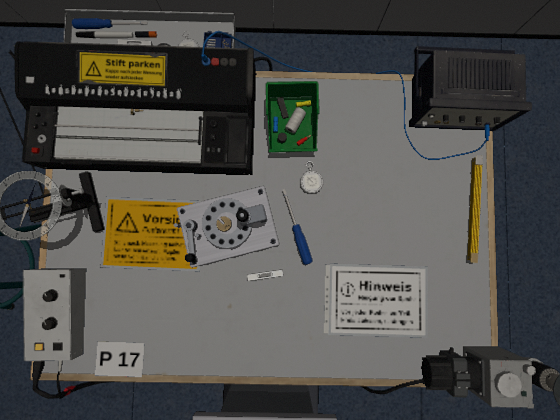

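The scene view shows the head near (220,265): knob near (237,222), black lever grip near (200,288). The top view shows the same head near (228,225), with the grip near (191,258) and the knob near (243,214). I'll enlarge both.

```bash
python3 - <<'E'
from h import *
a=np.load("scene0.npy",allow_pickle=True).item()["pixels"][200:325,155:335-20]; b=np.load("top0.npy",allow_pickle=True).item()["pixels"][175:285,170:330]
A=cv2.resize(a,None,fx=4.6,fy=4.6,interpolation=2)[:600]; 
B=cv2.resize(b,None,fx=5,fy=5,interpolation=2)
print(A.shape,B.shape)
cv2.imwrite("pics/s1.png",A);cv2.imwrite("pics/t1.png",B)
E
```

```text
(575, 736, 3) (550, 800, 3)
```

View pics/s1.png

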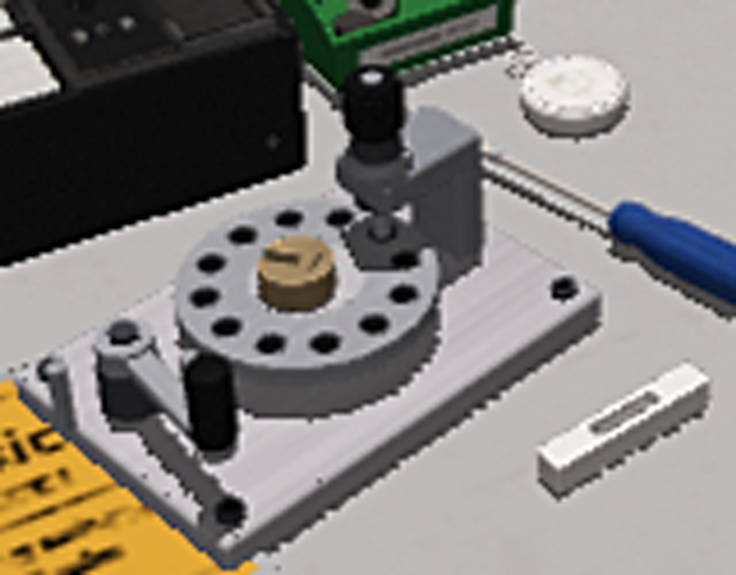

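View pics/t1.png

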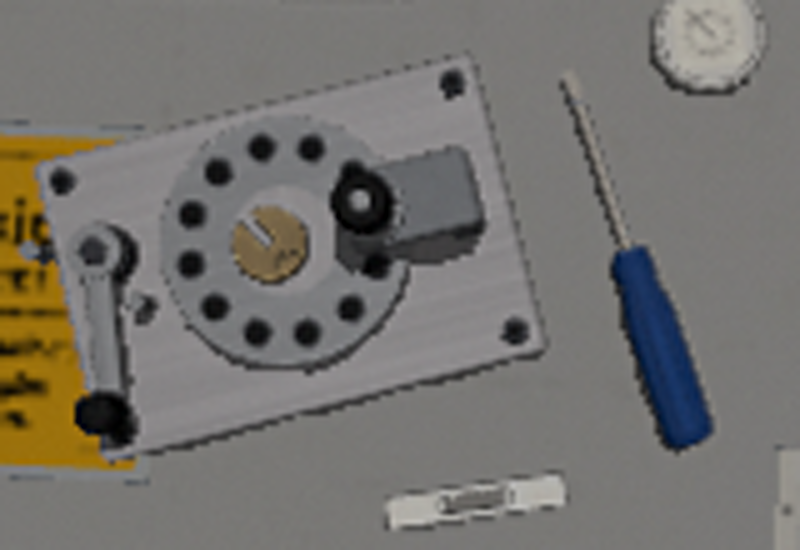

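Top crop: knob top (361,201), hub (94,250), grip top (100,410), brass (270,243), base corners (40,172),(468,58),(545,345),(118,458). Scene crop: knob top (373,76), grip top (210,365). The lever points to the front.

```bash
python3 - <<'E'
from h import *
S=np.load("scene0.npy",allow_pickle=True).item();T=np.load("top0.npy",allow_pickle=True).item()
t=lambda c,r,z:onplane(T,(170+c/5,175+r/5),z)
s=lambda c,r,z:onplane(S,(155+c/4.6,200+r/4.6),z)
C=np.array([t(*p,16) for p in[(40,172),(468,58),(545,345),(118,458)]]);print(C.round())
ctr=C.mean(0);print("ctr",ctr.round(1))
y=(C[0]-C[1]+C[3]-C[2])[:2];y/=np.linalg.norm(y);x=np.array([y[1],-y[0]]);yaw=np.arctan2(x[1],x[0]);print("yaw",yaw)
print("sizes",np.linalg.norm(C[0]-C[1]),np.linalg.norm(C[1]-C[2]))
for n,h in dict(plate=(15,15),pin=(15,-27),hinge=(30,95)).items(): print(n,(ctr[:2]+x*h[0]+y*h[1]).round(1))
print("knob",t(361,201,120).round(1),s(373,74,120).round(1));print("hub",t(94,250,54).round(1));print("grip",t(100,410,83).round(1),s(210,365,83).round(1));print("weight",t(270,243,54).round(1))
print(cv2.Rodrigues(np.array(ctrl.get_obs()["orientation"]))[0].round(3))
E
```

```text
[[605. 204.  16.]
 [661.  12.  16.]
 [531. -25.  16.]
 [477. 164.  16.]]
ctr [568.3  89.   16. ]
yaw 0.2805911415189864
sizes 199.9539628866533 134.91706341327935
plate [578.5 107.6]
pin [590.2  67.2]
hinge [570.8 188.6]
knob [584.9  49.1 120. ] [582.6  49.  120. ]
hub [567.4 170.   54. ]
grip [499.3 158.2  83. ] [493.5 160.8  83. ]
weight [571.9  94.3  54. ]
[[-0.     0.25   0.968]
 [-0.001  0.968 -0.25 ]
 [-1.    -0.001 -0.   ]]
```

carry_out([
  [0, -0.038, 0.049, 0, 0, 0],
  [0, -0.038, 0.049, 0, 0, 0],
  [0, -0.038, 0.049, 0, 0, 0],
  [0, -0.038, 0.049, 0, 0, 0],
  [0, -0.038, 0.049, 0, 0, 0],
  [0, -0.038, 0.049, 0, 0, 0],
  [0, -0.038, 0.049, 0, 0, 0],
  [0, -0.038, 0.049, 0, 0, 0],
], grip=0.4)

```text
t: 1.1
ee_pos: [461.6, 209.9, 220.5]
orientation: [0.191, 1.563, -0.193]
ft_force: [1.0, 0.7, 0.1]
width: 52.7
```

carry_out([
  [0, -0.02, 0.023, 0, 0, 0],
  [0, -0.02, 0.023, 0, 0, 0],
  [0.04, 0, 0, 0, 0, 0],
  [0.04, 0, 0, 0, 0, 0],
  [0.035, 0, 0, 0, 0, 0],
  [0, 0, 0, 0, 0, 0],
])

```text
t: 1.85
ee_pos: [500.3, 153.1, 102.5]
orientation: [0.197, 1.561, -0.2]
ft_force: [-0.5, -0.2, 1.0]
width: 52.6
```

```bash
python3 - <<'E'
from h import *
o=ctrl.get_obs();print(o["ee_pos"].round(1))
S=ctrl.get_image("scene")
p=proj(S,[[497,159,65],[570,170,54]]);print(p)
cv2.imwrite("pics/s2.png",cv2.resize(S["pixels"][180:330,120:320],None,fx=4,fy=4,interpolation=2))
E
```

```text
[500.3 153.1 102.5]
[[201.84776044 285.82012174]
 [181.01703326 268.88126996]]
```

View pics/s2.png

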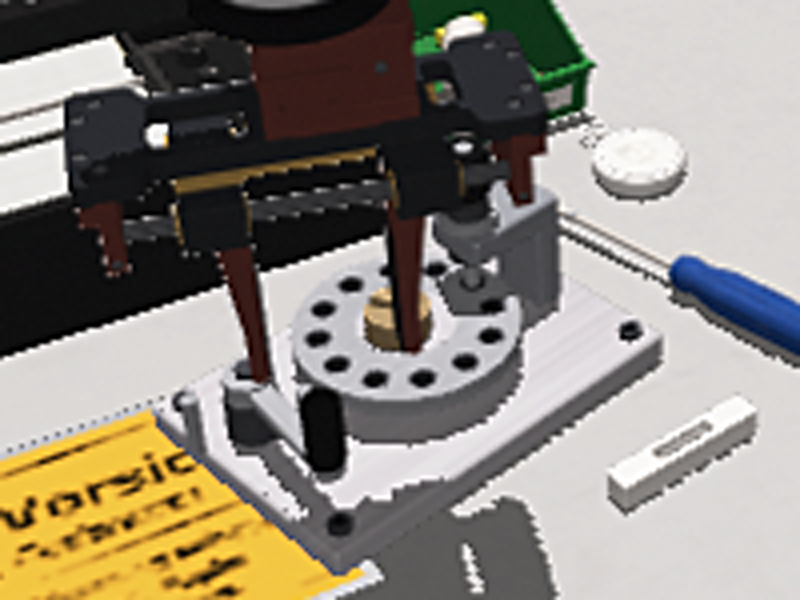

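The picture shows the tips straddling the grip (tips' middle at about (337,365), grip at (323,430)). Only a small correction is needed before descending.

carry_out([
  [0, 0.005, -0.003, 0, 0, 0],
  [0.025, 0, 0, 0, 0, 0],
  [0.022, 0, 0, 0, 0, 0],
  [0, 0, 0, 0, 0, 0],
])

```text
t: 2.4
ee_pos: [504.5, 162.0, 62.5]
orientation: [0.201, 1.548, -0.194]
ft_force: [-0.5, -0.2, 0.8]
width: 52.9
```

carry_out([
  [0, 0, 0, 0, 0, 0],
  [0, 0, 0, 0, 0, 0],
  [0, 0, 0, 0, 0, 0],
  [0, 0, 0, 0, 0, 0],
  [0, 0, 0, 0, 0, 0],
], grip=0.9)

```text
t: 3.02
ee_pos: [506.2, 162.8, 66.4]
orientation: [0.202, 1.544, -0.192]
ft_force: [0.3, 0.5, -2.7]
width: 17.1
```

carry_out([
  [0, 0, 0, 0, 0, 0],
  [0.008, 0, -0.006, 0, 1.5, 0],
  [0.008, 0, 0, 0, 0, 0],
  [0, 0, 0, 0, 0, 0],
], grip=0.65)

```text
t: 3.52
ee_pos: [500.2, 164.6, 48.9]
orientation: [0.206, 1.572, -0.19]
ft_force: [0.1, -0.2, -0.4]
width: 30.7
```

```bash
python3 - <<'E'
from h import *
o=ctrl.get_obs();print(o["ee_pos"].round(1),o["ft_force"].round(1),o["width"]);print(cv2.Rodrigues(o["orientation"])[0].round(3))
E
```

```text
[500.2 164.6  48.9] [ 0.1 -0.2 -0.4] 30.652612046791937
[[-0.009  0.249  0.968]
 [ 0.011  0.968 -0.249]
 [-1.     0.008 -0.011]]
```

carry_out([
  [-0.004, 0, 0, 0, 0, 0],
  [0, 0, 0, 0, 0, 0],
  [0, 0, 0, 0, 0, 0],
  [0, 0, 0, 0, 0, 0],
  [0, 0.011, -0.003, 0, 0, 0],
  [0, 0.0115, -0.0015, 0, 0, 0],
  [0, 0.0115, 0, 0, 0, 0],
  [0, 0.0115, 0.002, 0, 0, 0],
], grip=0.9)

```text
t: 4.53
ee_pos: [503.4, 206.0, 52.8]
orientation: [0.201, 1.583, -0.2]
ft_force: [-2.1, -5.1, 3.3]
width: 17.3
```

carry_out([
  [0, 0.011, 0.004, 0, 0, 0],
  [0, 0.01, 0.006, 0, 0, 0],
  [0, 0.009, 0.0075, 0, 0, 0],
  [0, 0.0075, 0.0085, 0, 0, 0],
])

```text
t: 5.03
ee_pos: [532.9, 234.7, 52.4]
orientation: [0.198, 1.594, -0.207]
ft_force: [-5.6, -2.9, 7.9]
width: 17.2
```

carry_out([
  [0, 0.005, 0.007, 0, -1, 0],
  [0, 0.004, 0.007, 0, 0, 0],
  [0, 0, 0, 0, 0, 0],
])

```text
t: 5.4
ee_pos: [535.5, 236.0, 52.3]
orientation: [0.186, 1.603, -0.221]
ft_force: [5.6, -4.3, -3.0]
width: 17.4
```

carry_out([
  [0, 0, 0, 0, 0, 0],
  [0, 0, 0, 0, 0, 0],
  [0, 0, 0, 0, 0, 0],
  [-0.05, 0, 0, 0, 0, 0],
  [-0.05, 0, 0, 0, 0, 0],
  [-0.05, 0, 0, 0, 0, 0],
  [0, 0, 0, 0, 0, 0],
], grip=0.5)

```text
t: 6.28
ee_pos: [542.8, 239.6, 205.3]
orientation: [0.187, 1.604, -0.221]
ft_force: [-0.3, -0.4, -0.7]
width: 43.5
```

```bash
python3 - <<'E'
from h import *
o=ctrl.get_obs();print(o["ee_pos"].round(1),o["ft_force"].round(1),o["width"]);print(cv2.Rodrigues(o["orientation"])[0].round(3))
S=ctrl.get_image("scene")
cv2.imwrite("pics/s3.png",cv2.resize(S["pixels"][180:330,120:320],None,fx=4,fy=4,interpolation=2))
print((proj(S,[[539,233,83],[569,170,54]])-[120,180])*4)
np.save("s3.npy",S,allow_pickle=True)
E
```

```text
[542.8 239.6 205.3] [-0.3 -0.4 -0.7] 43.457543039681454
[[-0.045  0.255  0.966]
 [-0.016  0.967 -0.256]
 [-0.999 -0.027 -0.039]]
[[119.05122112 394.67240077]
 [244.86172637 356.76359854]]
```

View pics/s3.png

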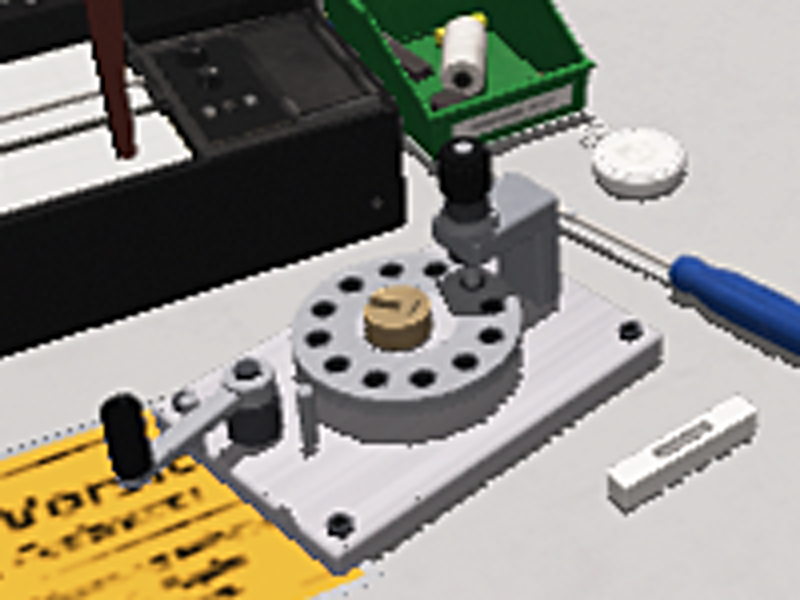

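The lever now points outward, resting against the stop post: grip top near (122,398), predicted (119,395) for about 1.38 rad. The weight and tools haven't moved. Next is the knob.

carry_out([
  [0, -0.045, 0.023, 0, -2.2, 0],
  [0, -0.045, 0.023, 0, 0, 0],
  [0, -0.045, 0.023, 0, 0, 0],
  [0, -0.04, 0.02, 0, 0, 0],
  [0.03, 0, 0, 0, 0, 0],
  [0.02, 0, 0, 0, 0, 0],
  [0, 0, 0, 0, 0, 0],
], grip=0.3)

```text
t: 7.2
ee_pos: [576.7, 39.2, 144.1]
orientation: [0.176, 1.584, -0.228]
ft_force: [-0.5, 0.7, 0.3]
width: 61.4
```

```bash
python3 - <<'E'
from h import *
o=ctrl.get_obs();p=o["ee_pos"];R=cv2.Rodrigues(o["orientation"])[0];print(p.round(1),R.round(3))
print("tool shift to knob",(R.T@(np.array([584,49,96])-p)).round(1))
S=ctrl.get_image("scene")
cv2.imwrite("pics/s4.png",cv2.resize(S["pixels"][150:300,140:340],None,fx=4,fy=4,interpolation=2))
print((proj(S,[p,[584,49,120]])-[140,150])*4)
E
```

```text
[576.7  39.2 144.1] [[-0.027  0.253  0.967]
 [-0.029  0.967 -0.254]
 [-0.999 -0.035 -0.019]]
tool shift to knob [47.6 13.   5.5]
[[406.39453613 220.94145629]
 [383.09783396 262.8719165 ]]
```

View pics/s4.png

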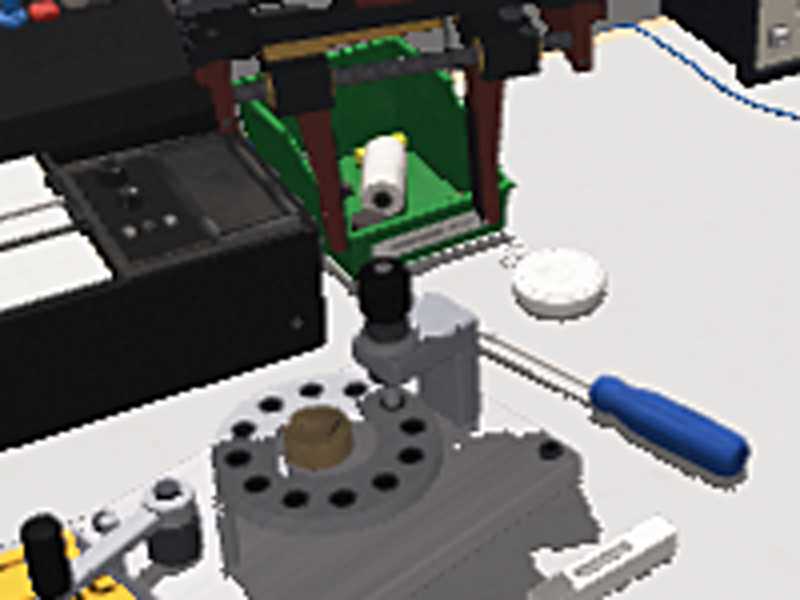

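Tips' middle is near (415,235), and the knob top at (385,265) matches its projection (383,263). I'll align, then descend.

carry_out([
  [0, 0.012, 0.006, 0, -1, 2],
  [0.02, 0, 0, 0, 0, 0],
  [0.02, 0, 0, 0, 0, 0],
  [0, 0, 0, 0, 0, 0],
])

```text
t: 7.75
ee_pos: [589.7, 52.8, 106.2]
orientation: [0.205, 1.553, -0.194]
ft_force: [-0.5, -0.2, 0.5]
width: 61.5
```

```bash
python3 - <<'E'
from h import *
o=ctrl.get_obs();p=o["ee_pos"];R=cv2.Rodrigues(o["orientation"])[0];print(p.round(1),R.round(3),o["ft_force"].round(1))
print("tool shift to knob",(R.T@(np.array([584,49,96])-p)).round(1))
E
```

```text
[589.7  52.8 106.2] [[ 0.009  0.252  0.968]
 [ 0.006  0.968 -0.252]
 [-1.     0.008  0.008]] [-0.5 -0.2  0.5]
tool shift to knob [10.1 -5.2 -4.6]
```

carry_out([
  [0.008, -0.004, -0.004, 0, 0, 0],
  [0, 0, 0, 0, 0, 0],
])

```text
t: 8.0
ee_pos: [585.8, 50.5, 99.4]
orientation: [0.205, 1.55, -0.193]
ft_force: [0.4, 0.4, -0.8]
width: 61.3
```

carry_out([
  [0, 0, 0, 0, 0, 0],
  [0, 0, 0, 0, 0, 0],
  [0, 0, 0, 0, 0, 0],
  [0, 0, 0, 0, 0, 0],
  [0, 0, 0, 0, 0, 0],
], grip=0.9)

```text
t: 8.62
ee_pos: [586.9, 50.9, 100.9]
orientation: [0.206, 1.547, -0.192]
ft_force: [-0.0, 0.4, -0.8]
width: 25.5
```

carry_out([
  [0, 0, 0, 0, 0, 0],
  [0.005, 0, -0.002, 0, 1, 0],
  [0, 0, 0, 0, 0, 0],
], grip=0.6)

```text
t: 9.0
ee_pos: [584.9, 51.3, 95.5]
orientation: [0.208, 1.566, -0.191]
ft_force: [-0.8, -0.1, 0.3]
width: 35.1
```

carry_out([
  [0, 0, 0, 0, 0, 0],
  [0, 0, 0, 0, 0, 0],
  [0, 0, 0, 0, 0, 0],
  [0, 0, 0, 0, 0, 0],
], grip=0.9)

```text
t: 9.5
ee_pos: [584.9, 51.5, 95.3]
orientation: [0.208, 1.566, -0.19]
ft_force: [0.4, 2.3, -1.2]
width: 25.6
```

Firm grip, TCP at 95.3. I'll pull up in small steps.

carry_out([
  [-0.005, 0, 0, 0, 0, 0],
  [-0.005, 0, 0, 0, 0, 0],
  [-0.004, 0, 0, 0, 0, 0],
  [0, 0, 0, 0, 0, 0],
])

```text
t: 10.0
ee_pos: [584.8, 51.5, 109.0]
orientation: [0.209, 1.566, -0.19]
ft_force: [3.6, 1.4, -7.3]
width: 25.2
```

carry_out([
  [-0.003, 0, 0, 0, 0, 0],
  [-0.003, 0, 0, 0, 0, 0],
  [-0.002, 0, 0, 0, 0, 0],
  [0, 0, 0, 0, 0, 0],
])

```text
t: 10.5
ee_pos: [584.8, 51.5, 115.1]
orientation: [0.209, 1.567, -0.19]
ft_force: [4.1, 1.9, -9.0]
width: 25.3
```

carry_out([
  [-0.002, 0, 0, 0, 0, 0],
  [0, 0, 0, 0, 0, 0],
  [0, 0, 0, 0, 0, 0],
  [0, 0, 0, 0, 0, 0],
  [0, 0, 0, 0, 0, 0],
])

```text
t: 11.12
ee_pos: [584.8, 51.5, 114.9]
orientation: [0.209, 1.567, -0.19]
ft_force: [3.3, 1.7, -8.3]
width: 25.4
```

```bash
python3 - <<'E'
from h import *
o=ctrl.get_obs();print(o["ee_pos"].round(1),o["ft_force"].round(1),o["width"])
S=ctrl.get_image("scene");T=ctrl.get_image("top")
cv2.imwrite("pics/s5.png",np.vstack([cv2.resize(S["pixels"][190:310,140:340],None,fx=3.5,fy=3,interpolation=2)[:,:700],cv2.resize(T["pixels"][180:270,155:330],(700,240))]))
E
```

```text
[584.8  51.5 114.9] [ 3.3  1.7 -8.3] 25.42356203441967
```

View pics/s5.png

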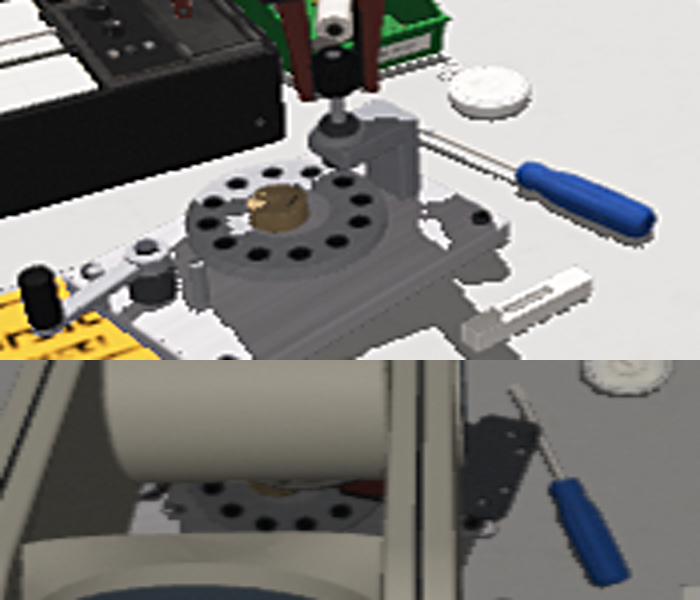

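The knob is lifted between the fingers (top near (337,52)) with the bare rod showing below it. The lever is still out (grip near (40,290)), and the weight and tools are in place. I'll check the knob's height numerically, then hand in.

```bash
python3 - <<'E'
from h import *
S=np.load("s3.npy",allow_pickle=True).item()
p=proj(S,[[584,49,120],[584,49,140]]);print(p, "seen", (236.2,216.2),(236.3,207.3))
o=ctrl.get_obs();print(o["ee_pos"].round(1),o["ft_force"].round(1),o["width"],o["t"])
rise=(216.2-207.3)/(p[0,1]-p[1,1])*20;print("rise",rise)
if rise>17: ctrl.close_job(); print("handed in")
E
```

```text
[[235.77445849 215.71797912]
 [235.17066859 206.729826  ]] seen (236.2, 216.2) (236.3, 207.3)
[584.8  51.5 115. ] [ 4.5  1.1 -8.9] 25.118009018439256 11.225
rise 19.803845955933284
the job is handed in; nothing more can be done
handed in
```

I swung the clamp lever out to its stop, then gripped the index pin's knob and pulled it fully up. I handed the job in at about 11.2 s with the gripper still holding the pin.

- **Lever:** the image puts it at about 1.37 rad, resting against the stop post (the limit is 1.2).
- **Pin:** the knob rose about 19.8 mm by the image, and the gripper rose 19.7 mm, so it did not slip noticeably. The measured pull was about 9 N, which matches the spring at full travel, and the fingers were closed to about 25 mm on the 26 mm knob.
- **Brass weight and tools:** they showed no visible shift in the last picture; I judged this by eye and did not measure it.
- **Disagreement:** the stated head frame did not match the visible base plate's centre by about 18 mm along y. I used the directly measured knob and lever positions instead; the two camera views agreed to 2 mm on the knob and about 6 mm on the lever grip.
- **Re-grips:** I opened and lowered the fingers once on the lever grip and once on the knob, because the first grip sat too high.

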